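# Pull the tube insert out of a dry-block heater with its screw-in lifter

### The arm

A 6-joint arm with a two-finger parallel gripper is mounted at the origin on a cart in front of the work surface, level with it; the furniture and walls round the work are solid. World frame = base frame: x ahead of the robot, y to its left, z up, the work surface at z = 0. Lengths are in m, angles in rad, forces in N, time in s.
With the tool pointing down it reaches from about 0.35 to 0.775 m from the base axis. Payload 7.3 kg.
Tool frame: the origin (TCP) lies at the centre of the arm's flange, where the gripper is bolted on; the fingertips stand 178 mm ahead of it and the grasp point (between the pads) lies 159 mm ahead of it (tip_extent is the distance from the TCP to the fingertips, in m); z points along the fingers, y is the line along which they close (so a half turn about z gives the same grasp; the last joint's range is limited). The gripper opens to 92 mm and grips with 3 to 60 N. Pads are 19 mm wide; open, the fingers measure 130 mm over their backs; the gripper's body (75 mm by 190 mm) begins 47 mm behind the grasp point.
Start: joints at [-1.455, 0.342, 1.524, -0, 1.275, -0.146], TCP at [0.136, -0.507, 0.405] pointing down, gripper open.
Joint ranges: [-2.53, 2.53], [-0.77, 2.02], [0.04, 2.7], [-1, 4.14], [0.28, 2.66], [-3.11, 3.11]. Speed limits (rad/s): [2.57, 2.57, 3.14, 3.14, 3.14, 3.14].

### API

Orientations are given as [roll, pitch, yaw] about the fixed x, y, z axes, in that order (R = Rz(yaw) Ry(pitch) Rx(roll)).
In Python, from cell import * gives the robot as it stands.
- The arm moves only by the tool arm_command, never from a script. Its arguments are lists of equal length, an entry for each row: "xyz": the shift along the world's x, y, z in mm, a list of three; "spin": the turn about the world's z in degrees. In form: {"xyz": [[tx, ty, tz], ...], "spin": [spin, ...]}. A call has 1 to 20 rows; each row shifts and turns the commanded pose from where the row before left it; what a row does not reach is not made up. A row lasts 1/10 s, in which the tool goes at most 50 mm and 8.59 degrees, less where a joint would pass 70% of its speed; a pose out of reach is approached as far as the arm can. A call with a gripper value outside its range is refused whole. "jaw" is the opening, from -1 (shut) to 1 (fully open), set as the call begins (left out, the last holds). The fingers move at their own pace and stop on an object; "squeeze" is the grip in N (left out, the last holds). Time passes only in rows, so rows that do not move let the fingers close. It gives the time, the measured TCP pose, the force, the opening and the grip force at its end, in the units of the state.
- observe(): the state, without advancing time (a new reading comes with each control period).
- read_camera(name): name is "scene" or "top"; returns a dict with "img" (480x640x3 uint8, red, green, blue), "depth" (480x640 float32, m along the optical axis (not along the pixel's ray), 0 where there is no reading), "fx", "fy", "cx", "cy" (pixels), "world_from_camera" (4x4, takes a point from camera to world coordinates). Camera axes: x right, y up, looking along -z (the intrinsics and any distortion apply to the point x, -y, -z); pixel columns grow to the right and rows downward; lengths in m; the calibration is good to about 2 mm. A picture is of the moment at which its call begins.
- hand_in(): hands the job in; it is judged then, once.
The state is a dict: "time": time; "qpos": joint angles; "qvel": joint speeds; "joint_efforts": joint torques, N m; "tool_pos": TCP position; "tool_rot": TCP orientation; "contact_force": force on the tool from outside, world axes, zero at the start; "torque": the same for the moment, N m; "opening": finger opening in m; "grip_force": force on a finger pad.
Only numpy, scipy, OpenCV 4.12 (cv2) and the standard library are available. Lean on these libraries where they do the work, as an engineer would, in place of code of your own. Each camera call takes 0.05 s, during which the arm holds its last target. There are 200 camera calls.

### The job

Screw the red-handled lifter rod from its stand into the brass bush of the aluminium insert in the dry-block heater: resting lightly on the bush, turn it until its cross pin drops in, then gently clockwise to its stop. Pull the tight insert straight up out of the heater by the rod and set it down gently, wholly on the round cork mat, with the lifter left standing in it. Do not force the thread, touch the insert with the fingers or disturb the bottles, beaker and tube rack.

Things in the scene. Friction and masses are not known exactly. Their poses are not given: they have to be found in the camera images.
- lifter: Loose steel lifter rod, 137 mm long, 0.15 kg, upright in its stand. Origin: centre of the nose's end face; z along the rod toward the handle. Nose 12 mm in diameter with a 4 mm cone, up to z = 9 mm; above it the shank, 14 mm in diameter. Flange 34 mm in diameter at z = 28 to 31 mm, which rests on the stand.
- lifter_pin (a point): Centre of the lifter's cross pin, 12 mm above the nose end: 6 mm in diameter, 27 mm long, along the lifter's x axis, sticking out alike on both sides. Axes as the lifter's.
- lifter_grip (a point): Middle of the place to grip the lifter, 116 mm above the nose end, on its axis: the red square handle, 18 x 18 mm, flats square to the lifter's x and y axes, from 92 to 134 mm above the nose end; a 24 mm collar lies below it (88 to 92 mm).
- stand: Fixed grey stand 60 x 50 x 40 mm on a black foot of 76 x 64 mm; origin under its centre. The lifter stands in a slot of 31 x 18 mm (long along the stand's x, as the cross pin), nose 12 mm above the worktop; lift it straight up by 40 mm to clear.
- heater: Fixed white dry-block heater (off and cold), 150 x 120 mm, 75 mm high. Origin: under the centre of its square well; the grey front panel faces its -x, 94 mm from the origin.
- well_floor (a point): Centre of the well's floor, 25 mm above the heater's underside; well 67 x 67 mm, 50 mm deep. Two sprung pads in its side walls grip the insert: pulling it free takes about 12 to 20 N with the weight, and the grip ends after 25 mm of travel; the insert is clear of the rim after 50 mm.
- insert: Loose aluminium tube insert, 64 x 64 x 50 mm, about 0.56 kg, sitting in the well with its top flush with the heater's; origin at the centre of its underside, z up. Four tube bores near the corners and the brass threaded bush in the middle.
- insert_mouth (a point): Centre of the bush's mouth on top of the insert, 50 mm above its origin, axes as the insert's. Bore 16 mm, with two 7.6 mm entry gaps, half a turn apart, that let the cross pin through. The line of the gaps lies within 0.7 rad either way of the insert's x axis; this is not measured. Rod resting with its pin on the bush: nose 9 mm below the mouth; dropped through the gaps: 22 mm below.
- thread (a point): Two-start quick thread inside the bush (this point: 13 mm below the mouth, axes as the insert's). Once the pin has dropped in, the rod turns clockwise from above by about 0.9 rad to a hard stop (0.1 N m is enough), sinking 3.5 mm more, with about 2 mm axial play; it cannot turn the other way. At the stop it holds the insert when pulled; let go, the rod leans a few degrees.
- mat: Fixed round cork mat, 130 mm in diameter, 6 mm thick; origin under its centre (top at z = 6 mm).
- tube_rack: Orange tube rack, 62 x 122 x 41 mm, a bystander; origin under its centre.
- beaker: Clear plastic beaker, 52 mm in diameter, 66 mm high, a bystander; origin under its centre.
- reagent_green: Bottle with green cap, 44 mm in diameter, 90 mm high, a bystander; origin under its centre.
- reagent_amber: Amber bottle with black cap, 46 mm in diameter, 86 mm high, a bystander; origin under its centre.

How it is judged:
By the outcome, as a careful person would: the job done as asked, in the order asked, and still so for the second after the job is handed in, with the robot touching nothing.
It also fails if it takes over 72 s, if anything falls off the work surface, if the arm or the gripper's body presses on something with over 40 N, if the wrist force passes 120 N, or if a joint passes its speed limit or range.

## Working session

There is one attempt and no reset: what is moved stays moved. The work goes in short steps, Python scripts to look and compute and a tool call to move; the robot and the scene stay as the last step left them, time stands still between calls to the robot, and variables do not carry over. Pictures are saved under pics/ and viewed, at most 10 in all, crops included, and the job is handed in when it is done.

Besides the shell and the picture viewer there is one more tool, called after "Call:" as name(argument=value, ...), one argument or row to a line, values as JSON. arm_command: Moves the arm, as the interface text tells. Its arguments: {"type":"object","properties":{"xyz":{"type":"array","items":{"type":"array","items":{"type":"number"}}},"spin":{"type":"array","items":{"type":"number"}},"jaw":{"type":"number"},"squeeze":{"type":"number"}},"required":["xyz","spin"]}

```bash
mkdir -p pics
cat > h.py <<'E'
from cell import *
import numpy as np, cv2
def shot(n,f):
    c=read_camera(n); cv2.imwrite(f'pics/{f}.png',cv2.cvtColor(c['img'],cv2.COLOR_RGB2BGR)); np.savez(f'pics/{f}.npz',**c); return c
def P(c,u,v,z=None):
    W=np.array(c['world_from_camera']); d=np.array([(u-c['cx'])/c['fx'],-(v-c['cy'])/c['fy'],-1.])
    r=W[:3,:3]@d; o=W[:3,3]
    t=(z-o[2])/r[2] if z is not None else c['depth'][int(v),int(u)]
    return o+t*r
E
python3 - <<'E'
from h import *
for n in('top','scene'):
    c=shot(n,n+'0'); print(n,c['fx'],c['cx'],c['cy'],np.round(c['world_from_camera'],3).tolist(), [k for k in c])
print(observe())
E
```

```text
top 564.4803344073456 322.48604499275405 235.61072030728923 [[-0.024, 0.981, -0.194, 0.258], [-1.0, -0.022, 0.009, 0.054], [0.004, 0.194, 0.981, 1.516], [0.0, 0.0, 0.0, 1.0]] ['img', 'depth', 'fx', 'fy', 'cx', 'cy', 'world_from_camera']
scene 434.81942013906763 314.71909211087603 234.10865605084697 [[-0.549, 0.659, -0.514, -0.026], [-0.836, -0.423, 0.351, 0.45], [0.014, 0.622, 0.783, 0.964], [0.0, 0.0, 0.0, 1.0]] ['img', 'depth', 'fx', 'fy', 'cx', 'cy', 'world_from_camera']
{'time': 0.1, 'qpos': array([-1.45501647e+00,  3.42634273e-01,  1.52487900e+00,  1.94984892e-05,
        1.27538508e+00, -1.45983850e-01]), 'qvel': array([-0.00121592, -0.00069403, -0.00240257, -0.00160935,  0.00059465,
       -0.00089911]), 'joint_efforts': array([ 3.26931789e-03, -4.31999981e+01, -2.44696480e+01,  7.18645309e-02,
        5.25353872e-02, -6.21376989e-05]), 'tool_pos': array([ 0.13588147, -0.50699825,  0.40413888]), 'tool_rot': array([-3.14030356e+00, -2.08382495e-04,  2.61757885e-01]), 'contact_force': array([0.07496029, 0.01841642, 0.11202023]), 'torque': array([-0.04237705,  0.02336104, -0.01086213]), 'grip_force': 0.0, 'opening': 0.09138526574694657}
```

View pics/top0.png

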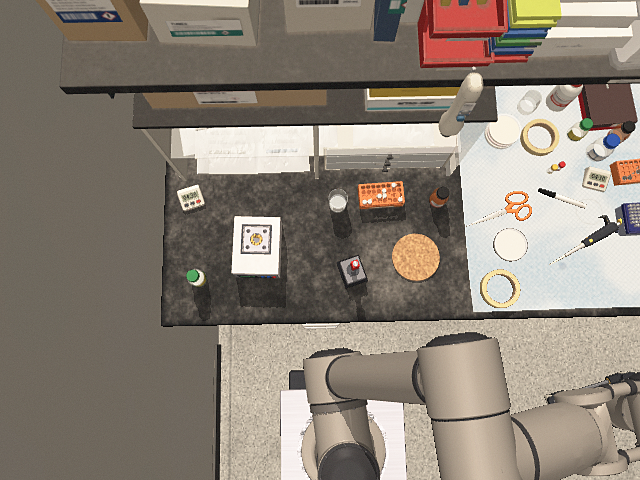

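View pics/scene0.png

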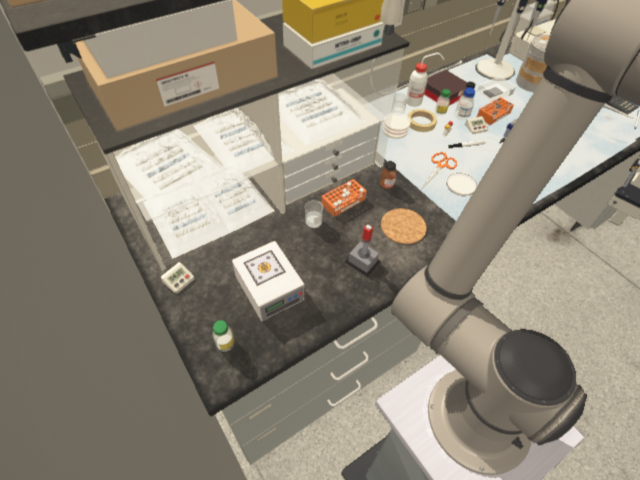

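Run:
```python
import cv2,numpy as np
t=cv2.imread('pics/top0.png');s=cv2.imread('pics/scene0.png')
def cr(i,u,v,k): 
    w,h=400//k,300//k
    return cv2.resize(i[v:v+h,u:u+w],(400,300),interpolation=cv2.INTER_CUBIC)
a=cr(t,232,220,8);b=cr(t,328,250,8);c=cr(s,232,240,5);d=cr(s,340,222,8)
cv2.imwrite('pics/c1.png',np.vstack([np.hstack([a,b]),np.hstack([c,d])]))
```

```text
(no output)
```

View pics/c1.png

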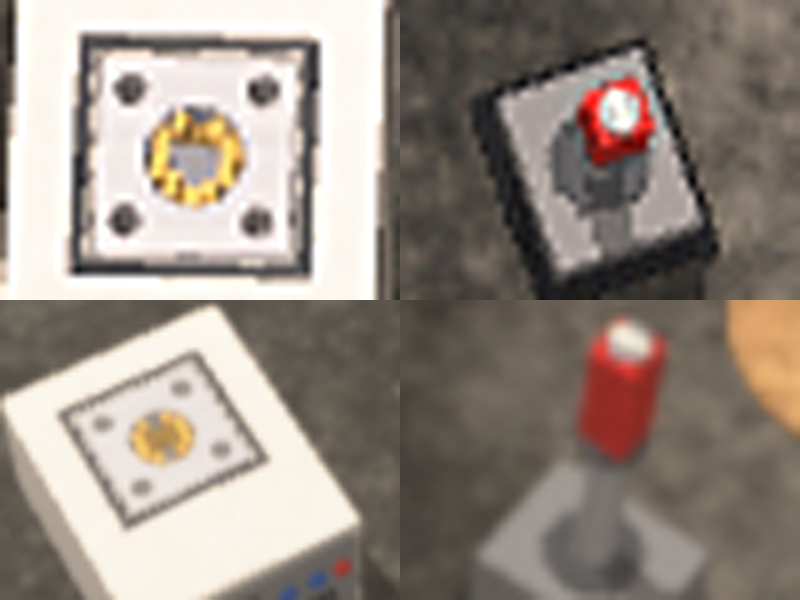

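```bash
cat > m.py <<'E'
from h import *
T=dict(np.load('pics/top0.npz'));S=dict(np.load('pics/scene0.npz'))
def t(x,y,u0,v0,k=8): return u0+(x+.5)/k-.5, v0+(y+.5)/k-.5
print('well corners top')
W=[P(T,*t(x,y,232,220),.075) for x,y in[(80,35),(318,42),(312,275),(70,270)]]
print(np.round(W,4)); print(np.mean(W,0))
B=P(T,*t(195,157,232,220),.075); print('bush top',B)
print('scene well'); W2=[P(S,*t(x,y-300,232,240,5),.075) for x,y in[(60,413),(198,353),(268,460),(127,528)]]
print(np.round(W2,4),np.mean(W2,0)); print('bush sc',P(S,*t(161,438-300,232,240,5),.075))
print('stand'); Q=[P(T,*t(x-400,y,328,250),.04) for x,y in[(497,95),(645,45),(712,225),(560,275)]]
print(np.round(Q,4),np.mean(Q,0))
print('rod top',P(T,*t(621-400,112,328,250),.149),P(S,*t(630-400,341-300,340,222),.149))
for n,c in(('T',T),('S',S)):
    h=cv2.cvtColor(c['img'],cv2.COLOR_RGB2HSV)
    m=((h[...,0]>8)&(h[...,0]<18)&(h[...,1]>90)&(h[...,2]>110)).astype('uint8')
    l=(416,258) if n=='T' else (404,226)
    k,lab,st,ce=cv2.connectedComponentsWithStats(m); i=lab[l[1],l[0]]; print(n,'mat',st[i],ce[i],P(c,*ce[i],.006) if i else '')
for n,u,v,z in[('green',196,276,.09),('beaker',338,200,.066),('rack',381,193,.041),('amber',440,194,.086)]: print(n,P(T,u,v,z),'d',P(T,u,v))
print('front shelf edge depth',P(T,300,120),P(T,300,92),P(T,460,110))
# rectified views
out=[]
for c,ctr in((T,B),(S,P(S,*t(161,138,232,240,5),.075))):
    g=np.linspace(-.02,.02,400); X,Y=np.meshgrid(-g,-g) # col -> -y, row-> -x
    pts=np.stack([ctr[0]+Y,ctr[1]+X,np.full_like(X,.075)],-1)
    Wc=np.linalg.inv(c['world_from_camera']); q=pts@Wc[:3,:3].T+Wc[:3,3]
    mu=(c['fx']*q[...,0]/-q[...,2]+c['cx']).astype('f4'); mv=(c['fy']*q[...,1]/q[...,2]+c['cy']).astype('f4')
    out.append(cv2.remap(cv2.cvtColor(c['img'],cv2.COLOR_RGB2BGR),mu,mv,cv2.INTER_CUBIC))
cv2.imwrite('pics/rect.png',np.hstack(out))
E
python3 m.py
```

```text
well corners top
[[0.5789 0.2509 0.075 ]
 [0.5748 0.1733 0.075 ]
 [0.4978 0.1757 0.075 ]
 [0.5013 0.2538 0.075 ]]
[0.53820745 0.21344563 0.075     ]
bush top [0.53751339 0.21345244 0.075     ]
scene well
[[0.5788 0.2482 0.075 ]
 [0.574  0.1724 0.075 ]
 [0.4992 0.1759 0.075 ]
 [0.5023 0.2523 0.075 ]] [0.53857716 0.21219597 0.075     ]
bush sc [0.53874414 0.21345629 0.075     ]
stand
[[ 0.4794 -0.0036  0.04  ]
 [ 0.495  -0.0531  0.04  ]
 [ 0.4347 -0.073   0.04  ]
 [ 0.4194 -0.0225  0.04  ]] [ 0.45709222 -0.03806115  0.04      ]
rod top [ 0.45691761 -0.03715172  0.149     ] [ 0.45829727 -0.03842331  0.149     ]
T mat [ 392  233   48   48 1747] [415.45735547 256.6977676 ] [ 0.49271463 -0.21053255  0.006     ]
S mat [ 381  208   46   36 1315] [403.36273764 225.68593156] [ 0.49172306 -0.21132676  0.006     ]
green [0.44300788 0.36375867 0.09      ] d [0.44260958 0.36309082 0.09306973]
beaker [ 0.64008835 -0.00304885  0.066     ] d [ 0.65119971 -0.00469654  0.02384056]
rack [ 0.66358754 -0.12088548  0.041     ] d [ 0.66657206 -0.12216958  0.0301481 ]
amber [ 0.64501268 -0.2702078   0.086     ] d [ 0.64412206 -0.26946255  0.08929021]
front shelf edge depth [0.71884069 0.08417861 0.41982576] [0.75100019 0.08149841 0.48232495] [ 0.63641701 -0.18607986  0.64375269]
```

View pics/rect.png

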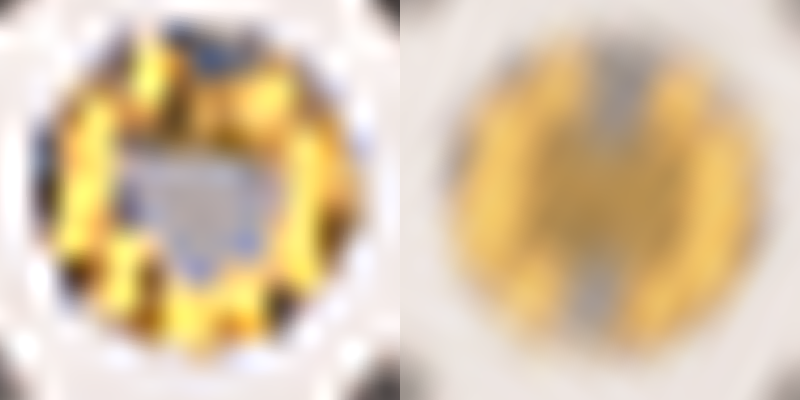

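Call:
arm_command(
  xyz=[
    [23, 33.5, 0],
    [23, 33.5, 0],
    [23, 33.5, 0],
    [23, 33.5, 0],
    [23, 33.5, 0],
    [23, 33.5, 0],
    [23, 33.5, 0],
    [23, 33.5, 0],
    [23, 33.5, 0],
    [23, 33.5, 0],
    [23, 33.5, 0],
    [23, 33.5, 0],
    [23, 33.5, 0],
    [23, 33.5, 0],
    [0, 0, 0],
    [0, 0, 0],
  ],
  spin=[6.6, 6.6, 6.6, 6.6, 6.6, 6.6, 6.6, 6.6, 6.6, 6.6, 6.6, 6.6, 6.6, 6.6, 0, 0],
  jaw=0,
)

```text
time: 1.7
tool_pos: [0.458, -0.0375, 0.4042]
tool_rot: [-3.14, -0.0, 1.876]
contact_force: [-0.7, 0.6, 0.6]
opening: 0.0454
grip_force: 0.0
```

Call:
arm_command(
  xyz=[
    [0, 0, -30],
    [0, 0, -30],
    [0, 0, -30],
    [0, 0, -20],
    [0, 0, -7],
    [0, 0, 0],
    [0, 0, 0],
  ],
  spin=[0, 0, 0, 0, 0, 0, 0],
)

```text
time: 2.4
tool_pos: [0.4581, -0.0387, 0.2886]
tool_rot: [3.14, 0.001, 1.873]
contact_force: [1.0, 0.4, 0.2]
opening: 0.046
grip_force: 0.0
```

Call:
arm_command(
  xyz=[
    [0, 0, 0],
    [0, 0, 0],
    [0, 0, 0],
    [0, 0, 0],
    [0, 0, 0],
    [0, 0, 0],
    [0, 0, 0],
  ],
  spin=[0, 0, 0, 0, 0, 0, 0],
  jaw=-1,
  squeeze=45,
)

```text
time: 3.1
tool_pos: [0.458, -0.0381, 0.288]
tool_rot: [3.141, 0.0, 1.875]
contact_force: [-1.1, 0.6, 3.6]
opening: 0.0175
grip_force: 45.0
```

Call:
arm_command(
  xyz=[
    [0, 0, 5],
    [0, 0, 8],
    [0, 0, 10],
    [0, 0, 12],
    [0, 0, 15],
    [0, 0, 20],
    [0, 0, 20],
    [0, 0, 0],
    [0, 0, 0],
  ],
  spin=[0, 0, 0, 0, 0, 0, 0, 0, 0],
)

```text
time: 4.0
tool_pos: [0.4577, -0.0381, 0.3778]
tool_rot: [3.141, 0.0, 1.874]
contact_force: [-0.6, 0.4, -1.5]
opening: 0.0177
grip_force: 45.0
```

Call:
arm_command(
  xyz=[
    [5, 15, 0],
    [8, 25, 0],
    [8, 25, 0],
    [8, 25, 0],
    [8, 25, 0],
    [8, 25, 0],
    [8, 25, 0],
    [8, 25, 0],
    [8, 25, 0],
    [6, 20, 0],
    [5, 16, 0],
    [0, 0, 0],
    [0, 0, 0],
    [0, 0, 0],
    [0, 0, 0],
  ],
  spin=[0, 0, -2, -2, -2, -2, -2, -2, -2, 0, 0, 0, 0, 0, 0],
)

```text
time: 5.5
tool_pos: [0.5378, 0.2121, 0.3775]
tool_rot: [-3.141, 0.0, 1.629]
contact_force: [0.4, 0.7, -0.9]
opening: 0.018
grip_force: 45.0
```

Run:
```python
from h import *
a=shot('top','top1');b=shot('scene','scene1'); o=observe(); print(o['tool_pos'],o['tool_rot'],o['qpos'],o['contact_force'],o['torque'])
def cr(c,p,k=5):
    Wc=np.linalg.inv(c['world_from_camera']); q=Wc[:3,:3]@p+Wc[:3,3]
    u=int(c['fx']*q[0]/-q[2]+c['cx'])-40; v=int(-c['fy']*q[1]/-q[2]+c['cy'])-40
    print(u,v); return cv2.resize(cv2.cvtColor(c['img'],4)[v:v+80,u:u+80],(400,400),interpolation=cv2.INTER_CUBIC)
p=np.array([.538,.213,.10])
cv2.imwrite('pics/c2.png',np.hstack([cr(a,p),cr(b,p)]))
```

```text
[0.53786757 0.21227373 0.37780508] [3.14150047e+00 9.58412489e-05 1.62928301e+00] [ 2.43407384e-01  4.60779709e-01  1.41523255e+00 -1.16545121e-04
  1.26550742e+00  1.84955720e-01] [-0.28375218  0.01072146 -1.42580313] [-0.0572437  -0.08630609 -0.00346651]
215 197
223 221
```

View pics/c2.png

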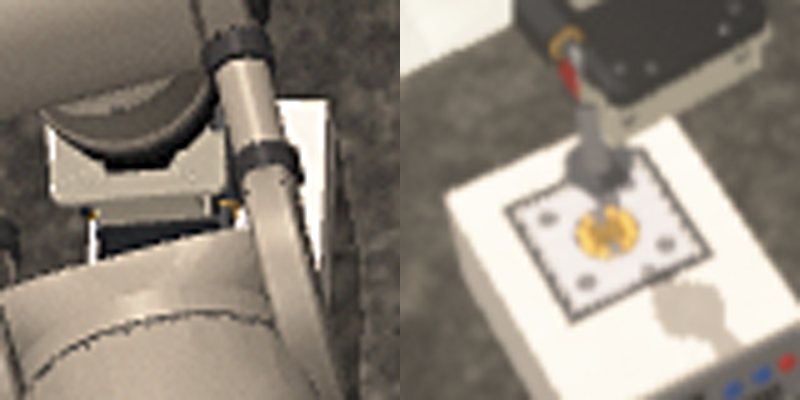

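Run:
```python
from h import *
c=dict(np.load('pics/scene1.npz'));Wc=np.linalg.inv(c['world_from_camera'])
for p in[(.5379,.2123,.102),(.5379,.2123,.1315),(.5379,.2123,.16),(.538,.213,.075),(.548,.213,.075),(.538,.223,.075)]:
    q=Wc[:3,:3]@np.array(p)+Wc[:3,3]; u=c['fx']*q[0]/-q[2]+c['cx'];v=c['cy']-c['fy']*q[1]/-q[2]
    print(p,round((u-223+.5)*5-.5+400,1),round((v-221+.5)*5-.5,1))
i=cv2.cvtColor(c['img'],4)[236:276,323-80:363-60+0]
i=cv2.cvtColor(c['img'],4)[243-0:243+32,248:288]
cv2.imwrite('pics/c3.png',cv2.resize(i,(800,640)[:1]+(600,),interpolation=cv2.INTER_CUBIC))
```

```text
(0.5379, 0.2123, 0.102) 604.6 201.6
(0.5379, 0.2123, 0.1315) 599.8 165.7
(0.5379, 0.2123, 0.16) 594.9 129.5
(0.538, 0.213, 0.075) 607.6 233.6
(0.548, 0.213, 0.075) 597.6 219.5
(0.538, 0.223, 0.075) 589.7 242.8
```

View pics/c3.png

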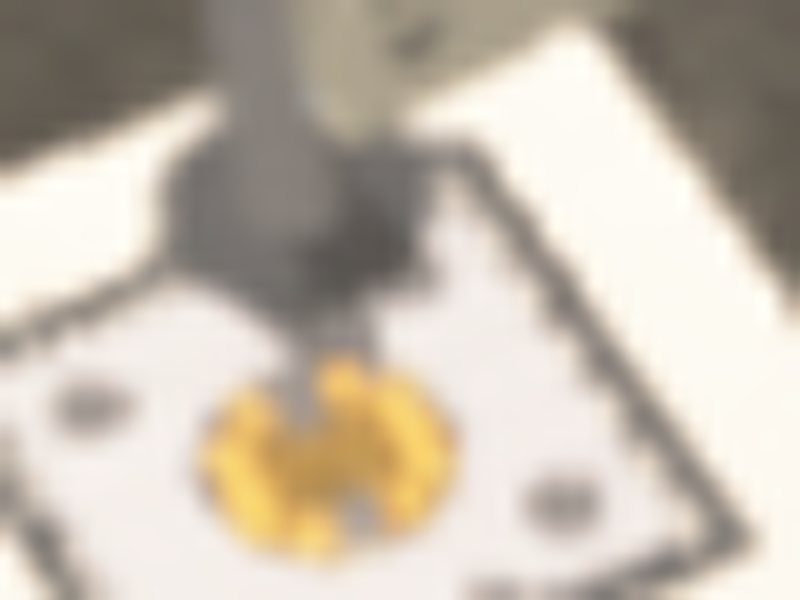

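Call:
arm_command(
  xyz=[
    [0.5, 0.8, 0],
    [0, 0, -10],
    [0, 0, -10],
    [0, 0, -6],
    [0, 0, -3],
    [0, 0, 0],
    [0, 0, 0],
    [0, 0, 0],
  ],
  spin=[0, 0, 0, 0, 0, 0, 0, 0],
)

```text
time: 6.4
tool_pos: [0.5385, 0.2137, 0.3491]
tool_rot: [3.141, -0.0, 1.63]
contact_force: [0.5, 0.4, -1.9]
opening: 0.0176
grip_force: 45.0
```

Call:
arm_command(
  xyz=[
    [0, 0, -1.5],
    [0, 0, -1.5],
    [0, 0, -1.5],
    [0, 0, 0],
    [0, 0, 0],
  ],
  spin=[0, 0, 0, 0, 0],
)

```text
time: 6.9
tool_pos: [0.5384, 0.2137, 0.3442]
tool_rot: [3.142, 0.0, 1.63]
contact_force: [-0.2, -0.3, -0.2]
opening: 0.0175
grip_force: 45.0
```

Call:
arm_command(
  xyz=[
    [0, -0.4, -1],
    [0, 0, -0.7],
    [0, 0, -0.5],
    [0, 0, 0],
    [0, 0, 0],
  ],
  spin=[0, 0, 0, 0, 0],
)

```text
time: 7.4
tool_pos: [0.5384, 0.2133, 0.342]
tool_rot: [3.141, 0.0, 1.63]
contact_force: [-0.8, -0.4, -2.2]
opening: 0.0174
grip_force: 45.0
```

Call:
arm_command(
  xyz=[
    [0, 0, -0.7],
    [0, 0, -0.5],
    [0, 0, 0],
    [0, 0, 0],
  ],
  spin=[0, 0, 0, 0],
)

```text
time: 7.8
tool_pos: [0.5384, 0.2133, 0.3412]
tool_rot: [3.141, -0.0, 1.63]
contact_force: [-0.2, -1.3, 2.3]
opening: 0.0178
grip_force: 45.0
```

Call:
arm_command(
  xyz=[
    [0, 0, -0.3],
    [0, 0, 0],
    [0, 0, 0],
    [0, 0, 0],
  ],
  spin=[0, -2, -2, 0],
)

```text
time: 8.2
tool_pos: [0.5385, 0.2132, 0.3404]
tool_rot: [3.141, 0.0, 1.56]
contact_force: [0.8, -1.0, 0.7]
opening: 0.0183
grip_force: 45.0
```

Call:
arm_command(
  xyz=[
    [0, 0, 0],
    [0, 0, 0],
    [0, 0, 0],
  ],
  spin=[-2, -1, 0],
)

```text
time: 8.5
tool_pos: [0.5384, 0.2132, 0.3403]
tool_rot: [-3.141, 0.0, 1.508]
contact_force: [-0.3, 0.1, -0.7]
opening: 0.0179
grip_force: 45.0
```

Call:
arm_command(
  xyz=[
    [0, 0, 0],
    [0, 0, 0],
    [0, 0, 0],
  ],
  spin=[-1, -1, 0],
)

```text
time: 8.8
tool_pos: [0.5383, 0.2133, 0.3404]
tool_rot: [-3.141, 0.0, 1.473]
contact_force: [0.4, 0.8, -2.0]
opening: 0.0181
grip_force: 45.0
```

Call:
arm_command(
  xyz=[
    [0, 0, 0],
    [0, 0, 0],
    [0, 0, 0],
  ],
  spin=[-1, -1, 0],
)

```text
time: 9.1
tool_pos: [0.5384, 0.2133, 0.3405]
tool_rot: [-3.142, -0.0, 1.437]
contact_force: [0.1, 0.7, -0.9]
opening: 0.0181
grip_force: 45.0
```

Call:
arm_command(
  xyz=[
    [0, 0, -0.7],
    [0, 0, -0.7],
    [0, 0, 0],
    [0, 0, 0],
  ],
  spin=[0, 0, 0, 0],
)

```text
time: 9.5
tool_pos: [0.5384, 0.2133, 0.3391]
tool_rot: [-3.141, 0.0, 1.438]
contact_force: [-0.0, 0.4, -1.9]
opening: 0.0179
grip_force: 45.0
```

Call:
arm_command(
  xyz=[
    [0, 0, -1.5],
    [0, 0, -1.5],
    [0, 0, 0],
    [0, 0, 0],
  ],
  spin=[0, 0, 0, 0],
)

```text
time: 9.9
tool_pos: [0.5384, 0.2133, 0.336]
tool_rot: [-3.141, 0.0, 1.438]
contact_force: [0.6, -1.0, -1.3]
opening: 0.0176
grip_force: 45.0
```

Call:
arm_command(
  xyz=[
    [0, 0, -1.5],
    [0, 0, -1.5],
    [0, 0, -1],
    [0, 0, 0],
    [0, 0, 0],
  ],
  spin=[0, 0, 0, 0, 0],
)

```text
time: 10.4
tool_pos: [0.5383, 0.2133, 0.3319]
tool_rot: [-3.141, 0.0, 1.438]
contact_force: [-0.1, -1.6, -2.4]
opening: 0.0177
grip_force: 45.0
```

Call:
arm_command(
  xyz=[
    [0, 0, -1],
    [0, 0, -1],
    [0, 0, 0],
    [0, 0, 0],
  ],
  spin=[0, 0, 0, 0],
)

```text
time: 10.8
tool_pos: [0.5384, 0.2133, 0.3301]
tool_rot: [3.141, -0.0, 1.438]
contact_force: [-0.5, -1.1, -1.6]
opening: 0.0178
grip_force: 45.0
```

Call:
arm_command(
  xyz=[
    [0, 0, -0.7],
    [0, 0, -0.5],
    [0, 0, 0],
    [0, 0, 0],
  ],
  spin=[0, 0, 0, 0],
)

```text
time: 11.2
tool_pos: [0.5384, 0.2133, 0.329]
tool_rot: [3.141, -0.0, 1.438]
contact_force: [-1.0, -1.2, -1.1]
opening: 0.0176
grip_force: 45.0
```

Call:
arm_command(
  xyz=[
    [0, 0, -0.5],
    [0, 0, -0.5],
    [0, 0, 0],
    [0, 0, 0],
  ],
  spin=[0, 0, 0, 0],
)

```text
time: 11.6
tool_pos: [0.5384, 0.2133, 0.3288]
tool_rot: [3.141, -0.0, 1.438]
contact_force: [-1.2, -1.8, 4.2]
opening: 0.0179
grip_force: 45.0
```

```bash
python3 -c "
from cell import *
o=observe();print(o['tool_pos'],o['contact_force'],o['torque'])"
```

```text
[0.53836668 0.21329917 0.32875332] [-1.18885857 -1.83946423  4.24864975] [-0.36994159  0.29022576  0.00693346]
```

Call:
arm_command(
  xyz=[
    [0, 0, 0.8],
    [0, 0, 0],
    [0, 0, -0.25],
    [0, 0, -0.25],
    [0, 0, -0.25],
    [0, 0, -0.25],
    [0, 0, 0],
    [0, 0, 0],
  ],
  spin=[0, 0, -4, -4, -4, -4, 0, 0],
)

```text
time: 12.4
tool_pos: [0.5383, 0.2137, 0.3286]
tool_rot: [3.141, -0.001, 1.159]
contact_force: [-2.9, 0.1, 7.5]
opening: 0.0176
grip_force: 45.0
```

```bash
python3 -c "
from cell import *
o=observe();print(o['tool_pos'],o['contact_force'],o['torque'])"
```

```text
[0.53834205 0.21367199 0.32861755] [-2.92133611  0.08972078  7.48578373] [0.03036481 0.41738475 0.00372303]
```

Call:
arm_command(
  xyz=[
    [0, 0, 0.8],
    [0, 0, 0],
    [0, 0, 0],
    [0, 0, 0],
  ],
  spin=[0, 0, 0, 0],
)

```text
time: 12.8
tool_pos: [0.5384, 0.2135, 0.3288]
tool_rot: [3.141, -0.001, 1.159]
contact_force: [-1.2, 1.3, 4.0]
opening: 0.0176
grip_force: 45.0
```

```bash
python3 -c "
from cell import *
o=observe();print(o['tool_pos'],o['contact_force'],o['torque'])"
```

```text
[0.5384123  0.21353577 0.32876226] [-1.18669793  1.27082716  3.9571975 ] [ 0.47809029  0.23065448 -0.02392469]
```

Call:
arm_command(
  xyz=[
    [0, 0, 0],
    [0, 0, 0],
    [0, 0, 0],
    [0, 0, 0],
  ],
  spin=[-3, -3, 0, 0],
)

```text
time: 13.2
tool_pos: [0.5384, 0.2135, 0.3287]
tool_rot: [3.142, -0.001, 1.056]
contact_force: [-1.1, 2.6, 4.4]
opening: 0.0178
grip_force: 45.0
```

```bash
python3 -c "
from cell import *
o=observe();print(o['tool_pos'],o['contact_force'],o['torque'])"
```

```text
[0.53839307 0.21346717 0.32868388] [-1.07310403  2.56963083  4.4179161 ] [ 0.52613144  0.33112218 -0.02253134]
```

Call:
arm_command(
  xyz=[
    [0, 0, 0.7],
    [0, 0, 0],
    [0, 0, 0],
  ],
  spin=[0, 0, 0],
)

```text
time: 13.5
tool_pos: [0.5384, 0.2132, 0.3289]
tool_rot: [-3.141, 0.0, 1.054]
contact_force: [-0.8, 1.0, 0.9]
opening: 0.0181
grip_force: 45.0
```

Call:
arm_command(
  xyz=[
    [0, 0, 0.5],
    [0, 0, 0],
    [0, 0, 0],
  ],
  spin=[0, 0, 0],
)

```text
time: 13.8
tool_pos: [0.5383, 0.213, 0.3292]
tool_rot: [-3.141, 0.001, 1.054]
contact_force: [-0.7, -1.0, -3.8]
opening: 0.0176
grip_force: 45.0
```

Call:
arm_command(
  xyz=[
    [0, 0, 0.5],
    [0, 0, 0],
    [0, 0, 0],
  ],
  spin=[0, 0, 0],
)

```text
time: 14.1
tool_pos: [0.5383, 0.2131, 0.3295]
tool_rot: [-3.141, 0.001, 1.054]
contact_force: [1.1, -0.6, -8.8]
opening: 0.0176
grip_force: 45.0
```

Call:
arm_command(
  xyz=[
    [0, 0, -0.8],
    [0, 0, 0],
    [0, 0, 0],
    [0, 0, 0],
    [0, 0, 0],
  ],
  spin=[0, 0, -3, 0, 0],
)

```text
time: 14.6
tool_pos: [0.5382, 0.2131, 0.3293]
tool_rot: [-3.141, 0.001, 1.003]
contact_force: [-1.0, -2.6, -5.3]
opening: 0.0177
grip_force: 45.0
```

```bash
python3 -c "
from cell import *
o=observe();print(o['tool_pos'],o['contact_force'],o['torque'])"
```

```text
[0.5382174  0.21311758 0.32931782] [-1.03410379 -2.60364016 -5.33707594] [-0.7214433   0.23250485 -0.01066052]
```

Call:
arm_command(
  xyz=[
    [0, 0, 0],
    [0, 0, 0],
    [0, 0, 0],
  ],
  spin=[-3, 0, 0],
)

```text
time: 14.9
tool_pos: [0.5382, 0.2132, 0.3292]
tool_rot: [-3.141, 0.001, 0.951]
contact_force: [-1.7, -3.5, -7.3]
opening: 0.018
grip_force: 45.0
```

```bash
python3 -c "
from cell import *
o=observe();print(o['tool_pos'],o['contact_force'],o['torque'])"
```

```text
[0.53818272 0.2131815  0.32917662] [-1.70847657 -3.54374283 -7.30962889] [-0.85203805  0.35455595  0.07119181]
```

Call:
arm_command(
  xyz=[
    [0, 0, -0.6],
    [0, 0, 0],
    [0, 0, 0],
  ],
  spin=[0, 0, 0],
)

```text
time: 15.2
tool_pos: [0.5383, 0.2133, 0.3289]
tool_rot: [-3.142, 0.0, 0.95]
contact_force: [-2.0, -1.5, -4.7]
opening: 0.0177
grip_force: 45.0
```

Call:
arm_command(
  xyz=[
    [0, 0, -0.4],
    [0, 0, 0],
    [0, 0, 0],
  ],
  spin=[0, 0, 0],
)

```text
time: 15.5
tool_pos: [0.5384, 0.2134, 0.3288]
tool_rot: [3.141, -0.0, 0.95]
contact_force: [-2.7, -1.9, -1.6]
opening: 0.0178
grip_force: 45.0
```

Call:
arm_command(
  xyz=[
    [0, 0, -0.4],
    [0, 0, 0],
    [0, 0, 0],
  ],
  spin=[0, 0, 0],
)

```text
time: 15.8
tool_pos: [0.5384, 0.2134, 0.3286]
tool_rot: [3.141, -0.001, 0.949]
contact_force: [-4.0, -2.2, 2.8]
opening: 0.0179
grip_force: 45.0
```

Run:
```python
from h import *
c=shot('scene','scene2')
i=cv2.cvtColor(c['img'],4)[225:285,235:315]
cv2.imwrite('pics/c4.png',cv2.resize(i,(800,600),interpolation=cv2.INTER_CUBIC))
o=observe();print(o['tool_pos'],o['contact_force'],o['torque'],o['joint_efforts'])
```

```text
[0.53844035 0.21336536 0.32856109] [-3.72612332 -2.57755897  3.87888831] [-0.63164018  0.93911074  0.02453659] [ 3.12800473e-01 -4.86629462e+01 -2.44843304e+01  5.23038357e-01
 -1.80775288e+00 -9.56045988e-03]
```

View pics/c4.png

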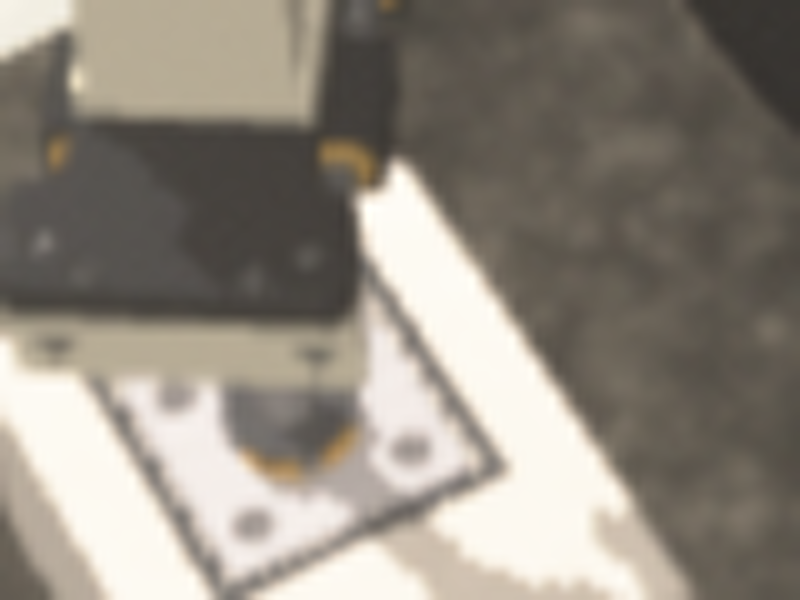

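Call:
arm_command(
  xyz=[
    [-0.5, -0.3, 0.3],
    [0, 0, 0],
    [0, 0, 0],
  ],
  spin=[0, 0, 0],
)

```text
time: 16.15
tool_pos: [0.5381, 0.2131, 0.3286]
tool_rot: [3.141, -0.001, 0.949]
contact_force: [-2.5, -1.2, 2.6]
opening: 0.0175
grip_force: 45.0
```

Call:
arm_command(
  xyz=[
    [-0.4, -0.3, 0],
    [0, 0, 0],
    [0, 0, 0],
  ],
  spin=[0, 0, 0],
)

```text
time: 16.45
tool_pos: [0.5378, 0.2129, 0.3286]
tool_rot: [3.141, -0.001, 0.949]
contact_force: [-0.7, 1.8, 2.1]
opening: 0.0178
grip_force: 45.0
```

Call:
arm_command(
  xyz=[
    [0, 0, 0],
    [0, 0, 0],
    [0, 0, 0],
  ],
  spin=[3, 0, 0],
)

```text
time: 16.75
tool_pos: [0.5377, 0.2127, 0.3286]
tool_rot: [3.141, -0.001, 1.001]
contact_force: [-0.3, -0.0, 3.8]
opening: 0.0178
grip_force: 45.0
```

```bash
python3 -c "
from cell import *
o=observe();print(o['tool_pos'],o['contact_force'],o['torque'])"
```

```text
[0.53773548 0.21270741 0.32861258] [-0.34229415 -0.04198242  3.84533056] [-0.08723974 -0.02268986 -0.02276318]
```

Call:
arm_command(
  xyz=[
    [0, 0, 0],
    [0, 0, 0],
    [0, 0, 0],
    [0, 0, 0],
  ],
  spin=[-3, -3, 0, 0],
)

```text
time: 17.15
tool_pos: [0.5376, 0.2127, 0.3283]
tool_rot: [3.141, -0.0, 0.898]
contact_force: [0.8, -0.2, 1.4]
opening: 0.0179
grip_force: 45.0
```

```bash
python3 -c "
from cell import *
o=observe();print(o['tool_pos'],o['contact_force'],o['torque'])"
```

```text
[0.53758285 0.21269014 0.32832035] [ 0.75973019 -0.19125016  1.43172705] [-0.05080183 -0.04787813 -0.01715945]
```

Call:
arm_command(
  xyz=[
    [0, 0, -0.2],
    [0, 0, -0.2],
    [0, 0, 0],
    [0, 0, 0],
  ],
  spin=[-3, -3, 0, 0],
)

```text
time: 17.55
tool_pos: [0.5374, 0.2126, 0.3276]
tool_rot: [-3.141, 0.001, 0.794]
contact_force: [0.4, 0.0, -0.6]
opening: 0.0177
grip_force: 45.0
```

```bash
python3 -c "
from cell import *
o=observe();print(o['tool_pos'],o['contact_force'],o['torque'])"
```

```text
[0.53742049 0.21263665 0.32756926] [ 0.44383415  0.0404555  -0.60420548] [-0.18185692 -0.01862773 -0.02565332]
```

Call:
arm_command(
  xyz=[
    [0, 0, -0.25],
    [0, 0, -0.25],
    [0, 0, 0],
    [0, 0, 0],
  ],
  spin=[-3, -3, 0, 0],
)

```text
time: 17.95
tool_pos: [0.5374, 0.2127, 0.3271]
tool_rot: [-3.141, 0.001, 0.69]
contact_force: [-1.1, 0.4, -0.9]
opening: 0.0178
grip_force: 45.0
```

```bash
python3 -c "
from cell import *
o=observe();print(o['tool_pos'],o['contact_force'],o['torque'])"
```

```text
[0.53742454 0.21265755 0.3271147 ] [-1.14772386  0.39991538 -0.93045486] [-0.0932157   0.05961335 -0.04653666]
```

Call:
arm_command(
  xyz=[
    [0, 0, -0.25],
    [0, 0, -0.2],
    [0, 0, 0],
    [0, 0, 0],
  ],
  spin=[-3, -2, 0, 0],
)

```text
time: 18.35
tool_pos: [0.5374, 0.2127, 0.3269]
tool_rot: [-3.142, 0.0, 0.602]
contact_force: [-0.3, -0.0, -2.2]
opening: 0.0178
grip_force: 45.0
```

```bash
python3 -c "
from cell import *
o=observe();print(o['tool_pos'],o['contact_force'],o['torque'])"
```

```text
[0.537436   0.2127166  0.32687423] [-0.28871628 -0.01278892 -2.20285503] [-0.0311681  0.0569834  0.0183391]
```

Call:
arm_command(
  xyz=[
    [0, 0, -0.2],
    [0, 0, 0],
    [0, 0, 0],
  ],
  spin=[-2, 0, 0],
)

```text
time: 18.65
tool_pos: [0.5374, 0.2127, 0.3267]
tool_rot: [-3.142, 0.0, 0.567]
contact_force: [-1.1, -0.2, -1.6]
opening: 0.0177
grip_force: 45.0
```

```bash
python3 -c "
from cell import *
o=observe();print(o['tool_pos'],o['tool_rot'],o['contact_force'],o['torque'])"
```

```text
[0.5374311  0.21269707 0.32670442] [-3.14151271e+00  3.34825475e-04  5.67126926e-01] [-1.09200945 -0.22431647 -1.56699956] [-0.0168233   0.07138577  0.00544339]
```

Call:
arm_command(
  xyz=[
    [0, 0, -0.15],
    [0, 0, 0],
    [0, 0, 0],
  ],
  spin=[-2, 0, 0],
)

```text
time: 18.95
tool_pos: [0.5374, 0.2127, 0.3266]
tool_rot: [-3.142, 0.0, 0.532]
contact_force: [-0.8, -0.7, -0.6]
opening: 0.0179
grip_force: 45.0
```

```bash
python3 -c "
from cell import *
o=observe();print(o['tool_pos'],o['tool_rot'],o['contact_force'],o['torque'])"
```

```text
[0.53740588 0.21265719 0.32657833] [-3.14156864e+00  4.77778187e-04  5.32062846e-01] [-0.76585203 -0.7423966  -0.63746684] [-0.08262674  0.26204719  0.03838304]
```

Call:
arm_command(
  xyz=[
    [0, 0, -0.1],
    [0, 0, 0],
    [0, 0, 0],
  ],
  spin=[-2, 0, 0],
)

```text
time: 19.25
tool_pos: [0.5373, 0.2127, 0.3265]
tool_rot: [-3.142, 0.001, 0.497]
contact_force: [-1.9, -0.8, -0.1]
opening: 0.0178
grip_force: 45.0
```

```bash
python3 -c "
from cell import *
o=observe();print(o['tool_pos'],o['tool_rot'],o['contact_force'],o['torque'])"
```

```text
[0.53732161 0.21267032 0.3265231 ] [-3.14155322e+00  6.70891895e-04  4.97245128e-01] [-1.87431119 -0.82586753 -0.05576935] [-0.19886625  0.5003192   0.13225278]
```

Call:
arm_command(
  xyz=[
    [0, 0, 0],
    [0, 0, 0],
    [0, 0, 0],
  ],
  spin=[-2, 0, 0],
)

```text
time: 19.55
tool_pos: [0.5374, 0.2127, 0.3265]
tool_rot: [3.142, 0.001, 0.462]
contact_force: [-2.8, -1.1, 1.1]
opening: 0.0179
grip_force: 45.0
```

```bash
python3 -c "
from cell import *
o=observe();print(o['tool_pos'],o['tool_rot'],o['contact_force'],o['torque'])"
```

```text
[0.53737898 0.21267999 0.32650583] [3.14154200e+00 5.46800726e-04 4.62408659e-01] [-2.84343847 -1.13709131  1.14326289] [-0.13638489  0.65068312  0.19966723]
```

Call:
arm_command(
  xyz=[
    [-0.2, -0.1, 0],
    [0, 0, 0.5],
    [0, 0, 1],
    [0, 0, 1],
    [0, 0, 0],
    [0, 0, 0],
  ],
  spin=[1, 0, 0, 0, 0, 0],
)

```text
time: 20.15
tool_pos: [0.5372, 0.2125, 0.3283]
tool_rot: [-3.141, 0.001, 0.478]
contact_force: [0.1, -0.3, -11.2]
opening: 0.0174
grip_force: 45.0
```

```bash
python3 -c "
from cell import *
o=observe();print(o['tool_pos'],o['tool_rot'],o['contact_force'],o['torque'])"
```

```text
[0.53724391 0.21253913 0.32826171] [-3.14137857e+00  1.27551871e-03  4.78166348e-01] [  0.06720066  -0.25694869 -11.22658531] [ 0.05768032 -0.01386454  0.10673675]
```

Call:
arm_command(
  xyz=[
    [0, 0, 1],
    [0, 0, 1],
    [0, 0, 1],
    [0, 0, 1],
    [0, 0, 0],
  ],
  spin=[0, 0, 0, 0, 0],
)

```text
time: 20.65
tool_pos: [0.5373, 0.2126, 0.3333]
tool_rot: [3.141, -0.0, 0.478]
contact_force: [-1.1, -0.7, -10.7]
opening: 0.0184
grip_force: 45.0
```

```bash
python3 -c "
from cell import *
o=observe();print(o['tool_pos'],o['tool_rot'],o['contact_force'],o['torque'])"
```

```text
[0.53726828 0.21260052 0.33325136] [ 3.14147651e+00 -1.00856100e-04  4.78236794e-01] [ -1.1485399   -0.68270591 -10.65565379] [-0.04074352  0.20214912  0.11120952]
```

Call:
arm_command(
  xyz=[
    [0, 0, 2],
    [0, 0, 3],
    [0, 0, 3],
    [0, 0, 3],
    [0, 0, 3],
    [0, 0, 3],
    [0, 0, 3],
    [0, 0, 3],
    [0, 0, 3],
    [0, 0, 3],
    [0, 0, 0],
  ],
  spin=[0, 0, 0, 0, 0, 0, 0, 0, 0, 0, 0],
)

```text
time: 21.75
tool_pos: [0.5374, 0.2127, 0.3628]
tool_rot: [3.141, -0.001, 0.478]
contact_force: [-0.5, -0.2, -7.8]
opening: 0.0176
grip_force: 45.0
```

Call:
arm_command(
  xyz=[
    [0, 0, 3],
    [0, 0, 5],
    [0, 0, 5],
    [0, 0, 5],
    [0, 0, 5],
    [0, 0, 5],
    [0, 0, 4],
    [0, 0, 0],
    [0, 0, 0],
  ],
  spin=[0, 0, 0, 0, 0, 0, 0, 0, 0],
)

```text
time: 22.65
tool_pos: [0.5372, 0.2126, 0.394]
tool_rot: [3.142, 0.0, 0.478]
contact_force: [-0.9, -0.1, -7.7]
opening: 0.0176
grip_force: 45.0
```

Run:
```python
from h import *
c=shot('scene','scene3')
i=cv2.cvtColor(c['img'],4)[190:310,215:375]
cv2.imwrite('pics/c5.png',cv2.resize(i,(800,600),interpolation=cv2.INTER_CUBIC))
o=observe();print(o['tool_pos'],o['tool_rot'],o['contact_force'],o['torque'],o['qpos'])
```

```text
[0.53722957 0.21255207 0.3938229 ] [3.14157590e+00 4.65368938e-04 4.78232765e-01] [ 0.3554413   0.57770383 -7.07275037] [-0.02655058  0.01532561 -0.00450383] [ 2.44150824e-01  4.47430541e-01  1.39138631e+00 -1.28823254e-04
  1.30322460e+00  1.33674847e+00]
```

View pics/c5.png

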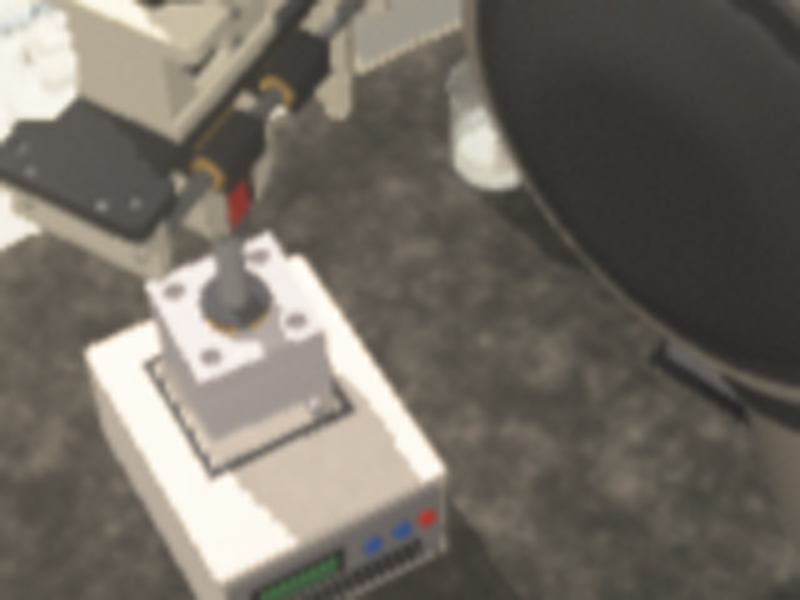

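Call:
arm_command(
  xyz=[
    [-2.5, -8, 0],
    [-2.5, -16, 0],
    [-2.5, -26, 0],
    [-2.5, -26, 0],
    [-2.5, -26, 0],
    [-2.5, -26, 0],
    [-2.5, -26, 0],
    [-2.5, -26, 0],
    [-2.5, -26, 0],
    [-2.5, -26, 0],
    [-2.5, -26, 0],
    [-2.5, -26, 0],
    [-2.5, -26, 0],
    [-2.5, -26, 0],
    [-2.5, -26, 0],
    [-2.5, -26, 0],
    [-2.5, -20, 0],
    [-2.5, -16, 0],
    [0, 0, 0],
    [0, 0, 0],
  ],
  spin=[0, 0, 0, 0, 0, 0, 0, 0, 0, 0, 0, 0, 0, 0, 0, 0, 0, 0, 0, 0],
)

```text
time: 24.7
tool_pos: [0.4917, -0.2117, 0.3939]
tool_rot: [-3.141, 0.0, 0.477]
contact_force: [0.3, 1.2, -7.4]
opening: 0.0179
grip_force: 45.0
```

Call:
arm_command(
  xyz=[
    [0, 0, -10],
    [0, 0, -15],
    [0, 0, -15],
    [0, 0, -15],
    [0, 0, -12],
    [0, 0, -6],
    [0, 0, -3],
    [0, 0, 0],
    [0, 0, 0],
    [0, 0, 0],
  ],
  spin=[0, 0, 0, 0, 0, 0, 0, 0, 0, 0],
)

```text
time: 25.7
tool_pos: [0.4924, -0.2115, 0.3187]
tool_rot: [3.14, -0.001, 0.478]
contact_force: [0.2, -0.0, -7.8]
opening: 0.018
grip_force: 45.0
```

Run:
```python
from h import *
c=shot('scene','scene4')
i=cv2.cvtColor(c['img'],4)[150:270,315:475]
cv2.imwrite('pics/c6.png',cv2.resize(i,(800,600),interpolation=cv2.INTER_CUBIC))
o=observe();print(o['tool_pos'],o['tool_rot'],o['contact_force'],o['torque'])
```

```text
[ 0.49239468 -0.21148735  0.31858297] [ 3.14057723e+00 -5.43891532e-04  4.78177173e-01] [ 0.08601024 -0.84763875 -7.53578099] [-3.03904202e-05 -1.41758023e-02 -5.53109097e-02]
```

View pics/c6.png

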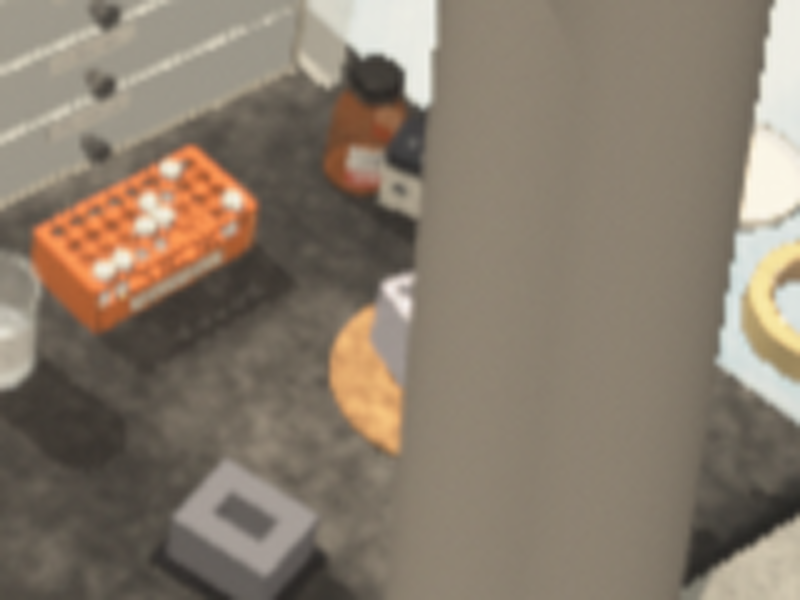

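Call:
arm_command(
  xyz=[
    [0, 0, -3],
    [0, 0, -2],
    [0, 0, -1],
    [0, 0, -0.7],
    [0, 0, 0],
    [0, 0, 0],
  ],
  spin=[0, 0, 0, 0, 0, 0],
)

```text
time: 26.35
tool_pos: [0.4923, -0.2114, 0.3113]
tool_rot: [3.141, 0.0, 0.478]
contact_force: [-1.0, 0.4, -7.6]
opening: 0.0176
grip_force: 45.0
```

Call:
arm_command(
  xyz=[
    [0, 0, -0.5],
    [0, 0, -0.5],
    [0, 0, -0.5],
    [0, 0, 0],
    [0, 0, 0],
  ],
  spin=[0, 0, 0, 0, 0],
)

```text
time: 26.85
tool_pos: [0.4923, -0.2114, 0.3098]
tool_rot: [3.142, 0.0, 0.478]
contact_force: [0.3, -0.1, -7.1]
opening: 0.0178
grip_force: 45.0
```

Call:
arm_command(
  xyz=[
    [0, 0, -0.5],
    [0, 0, -0.5],
    [0, 0, 0],
    [0, 0, 0],
  ],
  spin=[0, 0, 0, 0],
)

```text
time: 27.25
tool_pos: [0.4923, -0.2115, 0.309]
tool_rot: [3.141, 0.0, 0.478]
contact_force: [-0.2, -0.4, -6.4]
opening: 0.0175
grip_force: 45.0
```

Call:
arm_command(
  xyz=[
    [0, 0, -0.5],
    [0, 0, -0.3],
    [0, 0, 0],
    [0, 0, 0],
  ],
  spin=[0, 0, 0, 0],
)

```text
time: 27.65
tool_pos: [0.4925, -0.2115, 0.3085]
tool_rot: [3.141, -0.001, 0.478]
contact_force: [0.4, 0.9, -1.4]
opening: 0.0176
grip_force: 45.0
```

Call:
arm_command(
  xyz=[
    [0, 0, -0.5],
    [0, 0, 0],
    [0, 0, 0],
  ],
  spin=[0, 0, 0],
)

```text
time: 27.95
tool_pos: [0.4923, -0.2114, 0.3076]
tool_rot: [3.141, -0.0, 0.478]
contact_force: [0.5, 0.3, -1.6]
opening: 0.0177
grip_force: 45.0
```

Call:
arm_command(
  xyz=[
    [0, 0, -0.5],
    [0, 0, -0.4],
    [0, 0, 0],
    [0, 0, 0],
  ],
  spin=[0, 0, 0, 0],
)

```text
time: 28.35
tool_pos: [0.4923, -0.2114, 0.3069]
tool_rot: [3.141, -0.0, 0.478]
contact_force: [-0.6, 0.4, 2.4]
opening: 0.0177
grip_force: 45.0
```

Call:
arm_command(
  xyz=[
    [0, 0, -0.3],
    [0, 0, 0],
    [0, 0, 0],
  ],
  spin=[0, 0, 0],
)

```text
time: 28.65
tool_pos: [0.4924, -0.2114, 0.3068]
tool_rot: [3.141, -0.0, 0.478]
contact_force: [-0.7, 1.4, 4.7]
opening: 0.0177
grip_force: 45.0
```

```bash
python3 -c "
from cell import *
o=observe();print(o['tool_pos'],o['tool_rot'],o['contact_force'],o['torque'])"
```

```text
[ 0.49235184 -0.2114392   0.30679743] [ 3.14091052e+00 -3.67240766e-04  4.78211524e-01] [-0.68492087  1.42307157  4.72455146] [0.18117565 0.27732229 0.00949444]
```

Call:
arm_command(
  xyz=[
    [0, 0, 0.4],
    [0, 0, 0],
    [0, 0, 0],
    [0, 0, 0],
    [0, 0, 0],
    [0, 0, 0],
  ],
  spin=[0, 0, 0, 0, 0, 0],
  jaw=0.4,
)

```text
time: 29.25
tool_pos: [0.4923, -0.2114, 0.3067]
tool_rot: [3.142, 0.0, 0.478]
contact_force: [0.4, -0.6, -0.5]
opening: 0.0606
grip_force: 0.0
```

Call:
arm_command(
  xyz=[
    [0, 0, 5],
    [0, 0, 10],
    [0, 0, 20],
    [0, 0, 30],
    [0, 0, 30],
    [0, 0, 15],
    [0, 0, 0],
  ],
  spin=[0, 0, 0, 0, 0, 0, 0],
)

```text
time: 29.95
tool_pos: [0.4925, -0.2115, 0.42]
tool_rot: [3.136, -0.003, 0.478]
contact_force: [0.9, -0.1, -0.4]
opening: 0.0644
grip_force: 0.0
```

Call:
arm_command(
  xyz=[
    [0, 30, 0],
    [0, 40, 0],
    [0, 40, 0],
    [0, 40, 0],
    [0, 40, 0],
    [0, 40, 0],
    [0, 30, 0],
    [0, 0, 0],
    [0, 0, 0],
  ],
  spin=[0, 0, 0, 0, 0, 0, 0, 0, 0],
)

```text
time: 30.85
tool_pos: [0.4921, 0.0489, 0.4161]
tool_rot: [-3.141, 0.001, 0.48]
contact_force: [1.0, -0.2, -0.0]
opening: 0.0644
grip_force: 0.0
```

Run:
```python
from h import *
a=shot('top','top5');b=shot('scene','scene5')
k=lambda c,u,v:cv2.resize(cv2.cvtColor(c['img'],4)[v:v+100,u:u+100],(400,400),interpolation=cv2.INTER_CUBIC)
cv2.imwrite('pics/c7.png',np.hstack([k(a,365,200),k(b,345,160)]))
```

```text
(no output)
```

View pics/c7.png

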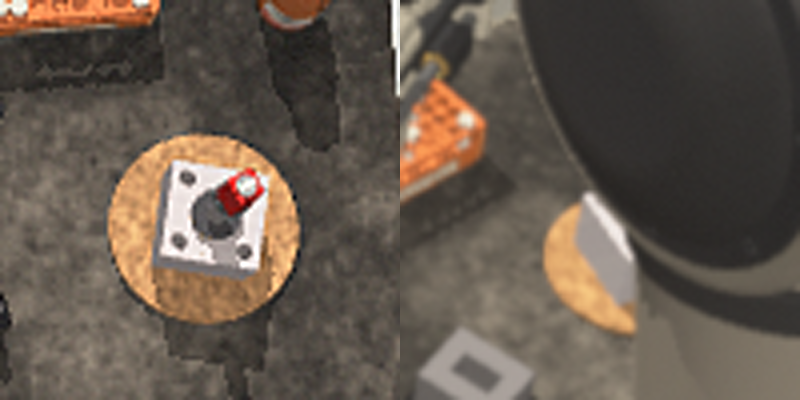

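The insert stands wholly on the mat (about (212,217) in the left crop) with the lifter upright in it, leaning slightly. The arm is clear.

```bash
python3 -c "
from cell import *
print(hand_in())"
```

```text
the job is handed in; nothing more can be done
None
```

The lifter was screwed to its stop after binding briefly partway (freed by realigning; at most about 9 N), and the insert was pulled out and set down wholly on the cork mat with the lifter standing in it, leaning slightly; I handed the job in at about 31 s but got no verdict back.

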